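# Fetch a source capsule from its shielded pot with the bayonet picker

### The job

With the long orange-handled bayonet picker, fetch the source capsule from the bottom of the narrow bore of the grey shielded pot and stand it, upright and fully home, in the white socket of the measuring jig; then unlock the picker and put it back upright, fully down, in its black stand. The slot in its lid may point any way, so press only gently and turn the picker until its cross-bar drops in, then lock it with a quarter turn before lifting. Never touch the capsule with the gripper or tip it over, and leave the red-capped bottle and the grey cup where they stand.

Things in the scene. Friction and masses are not known exactly. Their poses are not given: they have to be found in the camera images.
- capsule_top (a point): centre of the top of the source capsule's lid; z up out of the lid, the underside is 48 mm below. The knurled aluminium screw lid is tight, but was screwed home to no particular angle: the direction of its slot has nothing to do with the measured x and y axes of the capsule or of this point and is not measured
- capsule: source capsule: upright steel cylinder 34 mm wide, 48 mm high, yellow band, 0.25 to 0.4 kg; origin: centre of its underside. The lid's 4 mm thick top plate has one straight through slot across its centre, 8 mm wide and 27 mm long; under the plate is a hollow 27 mm wide and 20 mm deep
- pot_mouth (a point): centre of the mouth of the fixed grey pot, 106 mm wide, 132 mm high, bore 40 mm wide; z up. The capsule stands loose in the bore, lid 70 mm below the mouth, on a sprung floor that yields to a push on the lid of over 1 to 3 N, 1.5 N per mm, for 6 mm, then is hard. The pot's plug (72 mm wide, 45 high) lies on the bench 103 mm away in this point's +x
- picker_grip (a point): centre of the picker's orange grip, half-way up: 32 mm long (x), 18 mm wide between its flat sides (y), 50 mm high (z, up when it stands). On its axis below this point: rod 10 mm wide from 25 to 69 mm, white flange 32 mm wide from 69 to 75, guide 24 mm wide to 82, tapering to 89, rod 6 mm wide from there, cross-bar from 113 to 118, pointed tip at 125 mm
- picker: the bayonet picker, 0.14 kg; origin at its tip, z up along its axis. Its steel cross-bar is 23 mm long along the picker's x, 6 mm wide, 5 mm high. It passes the lid when in line with the slot within about 5 degrees, either way round. With the bar's top below the plate, a quarter turn either way locks it; turned back in line with the slot it comes out
- stand_rim (a point): centre of the rim of the picker's fixed stand: a black upright tube 43 mm wide on a round base 80 mm wide, rim 62 mm over the bench, bore 27 mm wide and 51 mm deep, z up. The picker hangs in it by its flange, which lies on the rim; the grip's centre is then 75 mm above this point
- jig_seat (a point): centre of the floor of the round socket in the white block of the fixed measuring jig, 18 mm above the bench; the socket is 37 mm wide and 12 mm deep, z up. A steel detector 44 mm thick lies on the jig's plate 45 to 130 mm away in this point's -y, up to 67 mm above the bench; the rest of the jig is lower than 31 mm
- bottle (a point): centre of a small white bottle with a red cap, 44 mm wide, 75 mm high, standing loose on the bench; not to be moved
- cup (a point): centre of a grey open cup, 67 mm wide, 48 mm high, standing loose on the bench; not to be moved
Things that resemble listed ones, but are neither listed nor needed, are in the scene too. Leave any blue look-alike of the picker alone.

How it is judged:
By the outcome, as a careful person would: the job done as asked, in the order asked, and still so for the second after the job is handed in, with the robot touching nothing.
It also fails if it takes over 72 s, if anything falls off the work surface, if the arm or the gripper's body presses on something with over 40 N, if the wrist force passes 120 N, or if a joint passes its speed limit or range.

### The arm

A 7-joint arm with a two-finger parallel gripper is mounted at the origin on a cart in front of the work surface, level with it; the furniture and walls round the work are solid. World frame = base frame: x ahead of the robot, y to its left, z up, the work surface at z = 0. Lengths are in m, angles in rad, forces in N, time in s.
With the tool pointing down it reaches from about 0.425 to 1.025 m from the base axis. Payload 9.4 kg.
Tool frame: the origin (TCP) lies at the very end of the fingers, on their centre line; the grasp point (between the pads) lies 19 mm behind it; z points along the fingers, y is the line along which they close (so a half turn about z gives the same grasp; the last joint's range is limited). The gripper opens to 93 mm and grips with 3 to 60 N. Pads are 15 mm wide; open, the fingers measure 128 mm over their backs; the gripper's body (75 mm by 188 mm) begins 65 mm behind the grasp point.
Start: joints at [-1.424, 0.599, -0.003, 1.599, 0.002, 0.943, -0.08], TCP at [0.161, 0.707, 0.219] pointing down, gripper open.
Joint ranges: [-2.57, 2.57], [-0.35, 1.97], [-1.29, 1.29], [0.11, 2.56], [-1.05, 4.19], [0.11, 1.86], [-2.63, 2.63]. Speed limits (rad/s): [2.22, 2.22, 3.01, 3.01, 3.14, 3.14, 3.14].

### API

Orientations are given as [roll, pitch, yaw] about the fixed x, y, z axes, in that order (R = Rz(yaw) Ry(pitch) Rx(roll)).
In Python, from rig import robot, open_gripper, close, solver, telemetry, optics, close_job gives the robot as it stands. Calls block until the motion is done:
- robot.movep(position, orientation): joint-space move of the TCP to a pose.
- robot.movel(position, v=0.15, rotation=None, threshold=None): straight line of the TCP; rotation=None keeps the orientation; v is the mean speed in m/s. With threshold (N) it stops when the force on the tool has changed by that much, and returns True; else False.
- robot.move_joints(angles): joint-space move.
- open_gripper() and close(grip_force=None): open the fingers fully, or close them until they stop; grip_force is the grip in N (None keeps the last).
- robot.hold(seconds).
- solver.solve_ik(position, orientation): joint angles nearest the present ones, or None.
- telemetry.get_state(): the state.
- optics.read_camera(name): name is "scene" or "side" or "wrist"; returns the picture (384x512x3 uint8, red, green, blue); there is no depth.
- optics.camera_params(name): a dict with "fx", "fy", "cx", "cy" (pixels), "rvec" (rotation vector, rad) and "tvec" (3), from world to camera coordinates, as OpenCV has them. Camera axes: x right, y down, z forward; pixel columns grow to the right and rows downward; lengths in m; the calibration is good to about 2 mm. A picture is of the moment at which its call begins: read the wrist's pose just before it. camera_params takes no time and is no camera call; for the wrist camera it gives the pose at the moment of the call.
A pose or a line that the arm cannot do raises robot.PlanningError and nothing moves.
- close_job(): hands the job in; it is judged then, once.
Trained networks look in the newest picture that a camera, given by its name, has taken for a name from the list of things; names that differ only in an ending like _2 or _b are one class to them, and where a whole thing is asked for, a point or a joint stands for the part that bears it (a point fixed in the world has none). Each returns a list of dicts, best first, with "score" (0 to 1); they miss things now and then, are a little off and sometimes report something else, mostly with a low value. They report only what shows in the picture. A call takes as long as a camera call. They do not tell look-alikes from the thing itself.
- optics.boxes_of(camera, label): "box" ([left, top, right, bottom] as shares, 0 to 1, of the picture: columns of its width, rows of its height, round what is visible of it).
The state is a dict: "clock": time; "qpos": joint angles; "qvel": joint speeds; "joint_efforts": joint torques, N m; "tool_pos": TCP position; "tool_rot": TCP orientation; "ft_force": force on the tool from outside, world axes, zero at the start; "ft_torque": the same for the moment, N m; "opening": finger opening in m; "grasp_force": force on a finger pad.
Only numpy, scipy, OpenCV 4.12 (cv2) and the standard library are available. Lean on these libraries where they do the work, as an engineer would, in place of code of your own. Each camera call takes 0.05 s, during which the arm holds its last target. There are 200 camera calls.

## Working session

There is one attempt and no reset: what is moved stays moved. The work goes in short steps, each a Python script; the robot and the scene stay as the last script left them, time stands still between calls to the robot, and variables do not carry over. Pictures are saved under pics/ and viewed, at most 12 in all, crops included, and the job is handed in when it is done.

```bash
ls; mkdir -p pics; cat > h.py <<'E'
import numpy as np, cv2
from rig import robot, open_gripper, close, solver, telemetry, optics, close_job
def cam(n):
    p=optics.camera_params(n); K=np.array([[p['fx'],0,p['cx']],[0,p['fy'],p['cy']],[0,0,1]])
    R=cv2.Rodrigues(np.array(p['rvec'],float))[0]; t=np.array(p['tvec'],float).ravel()
    return K,R,t
def onz(c,u,v,z):
    K,R,t=c; d=R.T@np.linalg.inv(K)@np.array([u,v,1.]); o=-R.T@t
    return o+d*(z-o[2])/d[2]
def proj(c,P):
    K,R,t=c; q=K@(R@np.array(P,float)+t); return q[:2]/q[2]
def save(im,f): cv2.imwrite('pics/'+f,im[:,:,::-1])
E
python3 - <<'E'
from h import *
a=optics.read_camera('scene');b=optics.read_camera('side')
save(a,'a0.png');save(b,'b0.png')
for c in('scene','side'):
    K,R,t=cam(c);print(c,-R.T@t,R[2],K[0,0])
    for l in('capsule','pot_mouth','picker','picker_grip','stand_rim','jig_seat','bottle','cup'):
        try:
            for d in optics.boxes_of(c,l)[:3]: print(l,round(d['score'],2),np.round(np.array(d['box'])*[512,384,512,384]))
        except Exception as e: print(l,e)
print(telemetry.get_state()['clock'])
E
```

```text
pics
scene [ 0.02671232 -0.89367628  0.66543297] [ 0.40811754  0.79525905 -0.44833371] 476.56468959678097
pot_mouth 0.93 [237. 157. 289. 214.]
picker 0.8 [286. 173. 299. 222.]
picker 0.53 [175. 144. 190. 172.]
picker_grip 0.63 [289. 170. 301. 224.]
picker_grip 0.56 [180. 143. 191. 175.]
stand_rim 0.74 [176. 173. 203. 200.]
jig_seat 0.59 [240. 251. 308. 313.]
bottle 0.72 [204. 189. 219. 223.]
cup 0.49 [229. 169. 238. 184.]
side [0.52437469 0.83631484 0.75964471] [ 0.00753369 -0.76492017 -0.64408103] 368.11917327700263
pot_mouth 0.58 [196. 200. 264. 270.]
picker 0.8 [225. 174. 235. 199.]
picker 0.56 [297. 254. 315. 293.]
picker_grip 0.69 [296. 253. 315. 291.]
picker_grip 0.49 [224. 172. 233. 203.]
stand_rim 0.72 [285. 281. 319. 317.]
jig_seat 0.6 [267. 142. 290. 191.]
bottle 0.98 [287. 223. 304. 255.]
cup 0.68 [214. 276. 242. 311.]
cup 0.48 [297. 257. 314. 292.]
0.9
```

View pics/a0.png

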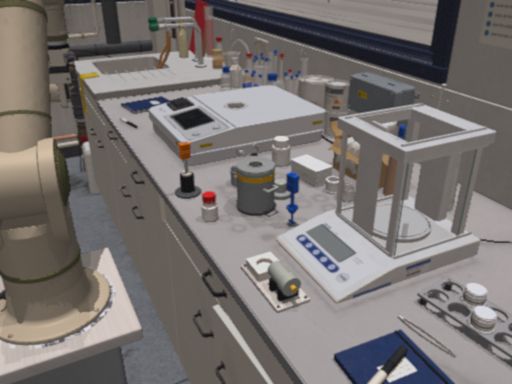

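View pics/b0.png

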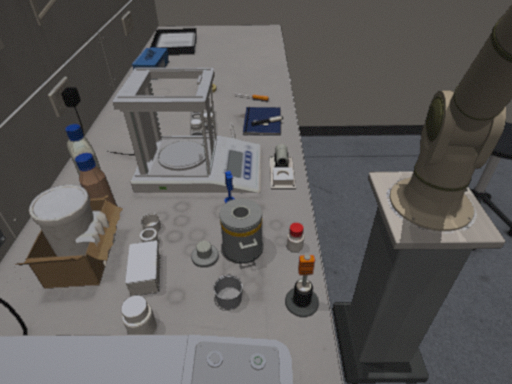

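The orange picker is at scene (185,150) and side (306,265), standing in a black stand. The only look-alike is the blue one at scene (292,185) and side (229,180), and I'll leave it alone. The pot mouth is at scene (256,165), and the white jig socket is at scene (264,264) and side (283,181).

```bash
python3 - <<'E'
from h import *
s,d=cam('scene'),cam('side')
for n,a,b,z in(('grip',(184.5,151),(306,265),.137),('pot',(256,166),(241,213),.132),('jig',(264,262),(283,180),.03),('bottle',(210,213),(296,250),0.),('cup',None,(228,290),.04)):
    print(n,a and onz(s,*a,z).round(3),onz(d,*b,z).round(3))
st=telemetry.get_state();print({k:np.round(v,3) for k,v in st.items()})
K,R,t=cam('wrist');print('wristcam',-R.T@t,R.round(2),K[0,0])
im=optics.read_camera('wrist')
a=cv2.resize(cv2.imread('pics/a0.png')[125:235,165:310],None,fx=4,fy=4,interpolation=3)
w=cv2.imread  # crop sheet
save(im,'w0.png');a=cv2.resize(a,(580,440))
b=cv2.resize(im[:,:,::-1],(213,160));a=cv2.copyMakeBorder(a,0,0,0,213,0);a[:160,580:]=b;cv2.imwrite('pics/c0.png',a)
E
```

```text
grip [0.423 0.339 0.137] [0.425 0.343 0.137]
pot [0.564 0.16  0.132] [0.567 0.178 0.132]
jig [ 0.443 -0.115  0.03 ] [ 0.445 -0.08   0.03 ]
bottle [0.437 0.195 0.   ] [0.424 0.184 0.   ]
cup None [0.596 0.337 0.04 ]
{'clock': np.float64(0.9), 'qpos': array([-1.424,  0.599, -0.002,  1.599,  0.002,  0.943, -0.08 ]), 'qvel': array([ 0.   ,  0.001, -0.001, -0.   ,  0.   ,  0.001,  0.   ]), 'joint_efforts': array([ 1.0000e-03, -7.6482e+01,  1.4960e+00, -2.5272e+01, -5.2000e-02,
        1.0000e-02,  0.0000e+00]), 'tool_pos': array([0.161, 0.707, 0.219]), 'tool_rot': array([-3.142,  0.   ,  2.918]), 'ft_force': array([-0.168,  0.288, -0.358]), 'ft_torque': array([ 0.002, -0.013,  0.008]), 'grasp_force': np.float64(0.0), 'opening': np.float64(0.093)}
wristcam [0.0779931  0.72482894 0.38344735] [[ 0.22  0.97  0.  ]
 [ 0.93 -0.21  0.3 ]
 [ 0.29 -0.07 -0.95]] 265.14677389768127
```

View pics/c0.png

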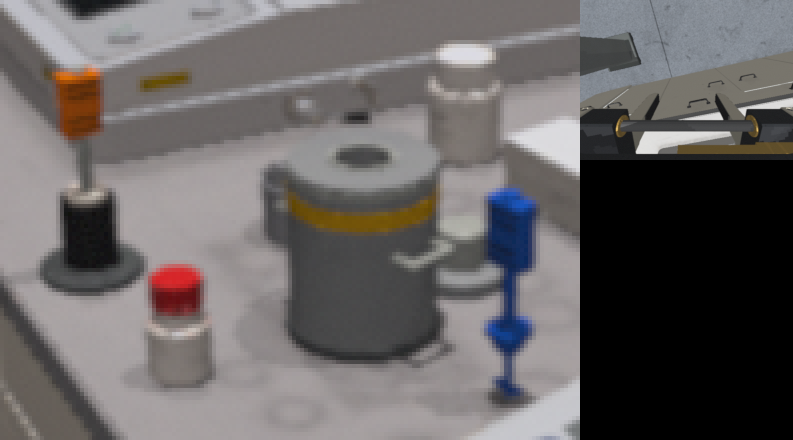

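```bash
cat >> h.py <<'E'
def look(target,yaw,h,off,f=None):
    """camera h above target height; off = camera lateral offset along tool +x from target"""
    T=np.array(target,float); x=np.array([np.cos(yaw),np.sin(yaw)])
    p=np.r_[T[:2]+x*(off-.085),T[2]+h-.164]
    robot.movep(list(p),[np.pi,0,yaw]); robot.hold(.3)
    c=cam('wrist'); im=optics.read_camera('wrist')
    if f: save(im,f)
    return c,im
E
python3 - <<'E'
from h import *
for n,P in(('grip',[.424,.341,.2]),('pot',[.566,.17,.25]),('jig',[.444,-.1,.25])):
  for y in np.arange(-3,3.2,.4):
    q=solver.solve_ik(P,[np.pi,0,y]); print(n,round(y,1),None if q is None else np.round(q,2)[[0,4,6]])
c,im=look([.424,.341,.162],2.25,.21,.045,'w1.png')
print(proj(c,[.424,.341,.162]),telemetry.get_state()['clock'])
E
```

```text
grip -3.0 [-0.72  0.05  0.88]
grip -2.6 [-0.64  0.12  1.21]
grip -2.2 [-0.56  0.19  1.53]
grip -1.8 [-0.48  0.26  1.86]
grip -1.4 [-0.4   0.33  2.19]
grip -1.0 [-0.32  0.4   2.51]
grip -0.6 [-1.48 -0.77 -2.09]
grip -0.2 [-1.35 -0.56 -1.93]
grip 0.2 [-1.28 -0.47 -1.63]
grip 0.6 [-1.21 -0.4  -1.32]
grip 1.0 [-1.14 -0.32 -1.  ]
grip 1.4 [-1.06 -0.25 -0.68]
grip 1.8 [-0.99 -0.18 -0.35]
grip 2.2 [-0.92 -0.12 -0.02]
grip 2.6 [-0.85 -0.06  0.31]
grip 3.0 [-0.78  0.    0.64]
pot -3.0 [-0.41 -0.02  1.34]
pot -2.6 [-0.32  0.05  1.67]
pot -2.2 [-0.24  0.11  2.01]
pot -1.8 [-0.15  0.17  2.35]
pot -1.4 [0.32 0.62 2.29]
pot -1.0 [-1.07 -0.67 -2.22]
pot -0.6 [-1.07 -0.67 -1.82]
pot -0.2 [-0.96 -0.5  -1.62]
pot 0.2 [-0.9  -0.43 -1.29]
pot 0.6 [-0.84 -0.37 -0.96]
pot 1.0 [-0.79 -0.32 -0.62]
pot 1.4 [-0.73 -0.26 -0.28]
pot 1.8 [-0.67 -0.21  0.07]
pot 2.2 [-0.6  -0.16  0.41]
pot 2.6 [-0.53 -0.11  0.76]
pot 3.0 [-0.46 -0.05  1.1 ]
jig -3.0 [-0.23 -0.14  1.98]
jig -2.6 [-0.18 -0.12  2.35]
jig -2.2 [0.81 0.37 2.18]
jig -1.8 [-0.71 -0.51 -2.63]
jig -1.4 [-0.71 -0.51 -2.23]
jig -1.0 [-0.71 -0.51 -1.83]
jig -0.6 [-0.71 -0.51 -1.43]
jig -0.2 [-0.65 -0.42 -1.13]
jig 0.2 [-0.69 -0.47 -0.68]
jig 0.6 [-0.7  -0.49 -0.25]
jig 1.0 [-0.68 -0.46  0.11]
jig 1.4 [-0.63 -0.41  0.44]
jig 1.8 [-0.57 -0.35  0.76]
jig 2.2 [-0.49 -0.29  1.09]
jig 2.6 [-0.43 -0.25  1.43]
jig 3.0 [-0.29 -0.17  1.73]
[258.46770924 164.7608653 ] 3.0833
```

View pics/w1.png

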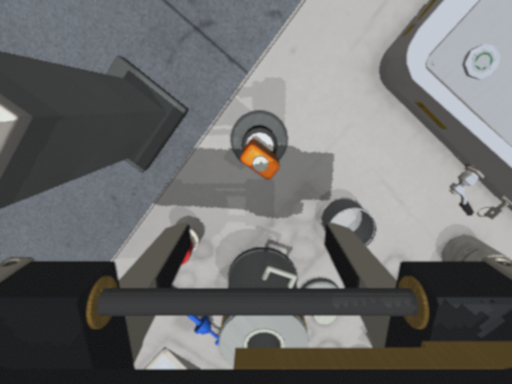

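Grip top is at (261,160), orange and clearly the right one, with its long axis tilted about 28° in the image. The pot and the cup are below it. Next I'll look down the bore and at the jig.

```bash
python3 - <<'E'
from h import *
c,im=look([.566,.17,.062],2.25,.308,.01,'w2.png'); np.savez('pot.npz',K=c[0],R=c[1],t=c[2]);print(proj(c,[.566,.17,.132]))
c,im2=look([.444,-.1,.03],2.25,.28,.05,'w3.png'); np.savez('jig.npz',K=c[0],R=c[1],t=c[2]);u=proj(c,[.444,-.1,.03]);print(u)
A=cv2.resize(im[220:300,210:310],(500,400),interpolation=cv2.INTER_CUBIC)
x,y=map(int,u);y0=max(0,y-60);B=cv2.resize(im2[y0:y0+120,max(0,x-45):x+45],(300,400),interpolation=cv2.INTER_CUBIC)
print(max(0,x-45),y0);save(np.hstack([A,B]),'c1.png');print(telemetry.get_state()['clock'])
E
```

```text
[258.05825302 119.4002328 ]
[257.52397383 155.37835994]
212 95
5.9
```

View pics/c1.png

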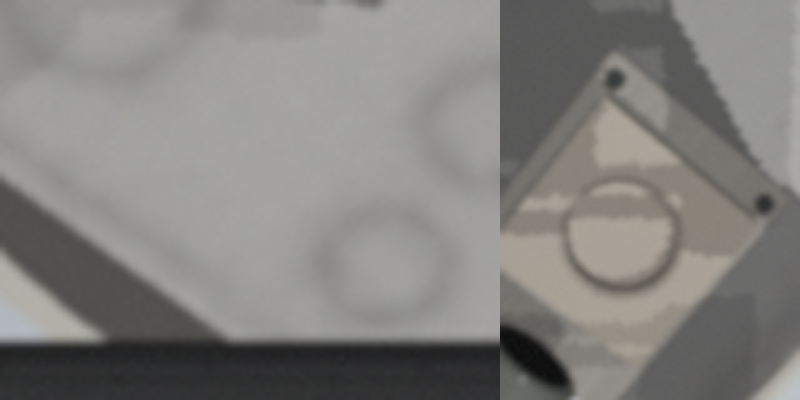

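The jig socket rim shows at about (248,166) in the full image. I had the camera's tilt direction the wrong way round, so the bore sits near row 119 of w2.png. I'll crop there.

```bash
python3 - <<'E'
import cv2,numpy as np
im=cv2.imread('pics/w2.png');A=cv2.resize(im[80:160,210:310],(750,600),interpolation=cv2.INTER_CUBIC)
A=np.clip(A.astype(float)*1.6,0,255).astype(np.uint8);cv2.imwrite('pics/c2.png',A)
E
```

```text
(no output)
```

View pics/c2.png

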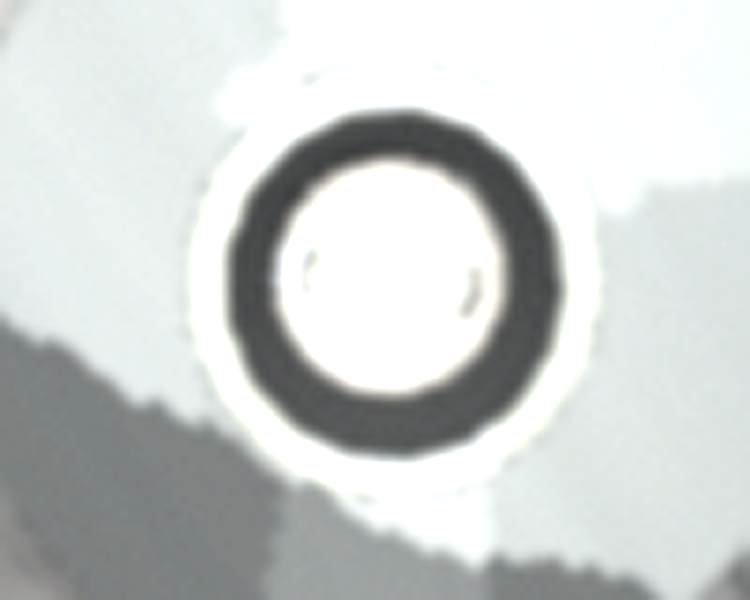

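The lid is a bright disc at full-image (262,117), centred in the dark bore wall. The slot ends are barely visible. I'll stretch the contrast there and measure the grip, lid, mouth and socket numerically.

```bash
cat > m.py <<'E'
from h import *
def L(n): d=np.load(n+'.npz'); return d['K'],d['R'],d['t']
def big(mask,near):
    cs,_=cv2.findContours(mask.astype(np.uint8),cv2.RETR_EXTERNAL,cv2.CHAIN_APPROX_NONE)
    cs=[k for k in cs if len(k)>8 and cv2.pointPolygonTest(k,near,True)>-12]
    return max(cs,key=cv2.contourArea)
E
python3 - <<'E'
from m import *
S=4
im=cv2.imread('pics/w2.png'); c=L('pot')
g=cv2.cvtColor(im,6);G=cv2.resize(g,None,fx=S,fy=S,interpolation=2)
print('grey line',g[117,238:288])
f=lambda p:((np.array(p)+.5)/S-.5)
dark=G<75
k=big(dark,(262*S,100*S)); e=cv2.fitEllipse(k);print('bore',f(e[0]),np.array(e[1])/S,onz(c,*f(e[0]),.132))
bl=(G>75).astype(np.uint8); n,lab=cv2.connectedComponents(bl); k=big(lab==lab[117*S,262*S],(262*S,117*S)); e=cv2.fitEllipse(k);print('lid',f(e[0]),np.array(e[1])/S,onz(c,*f(e[0]),.062))
A=im[98:136,243:281].astype(float);A=np.clip((A-110)*255/110,0,255).astype(np.uint8)
A=cv2.resize(A,(560,560),interpolation=cv2.INTER_CUBIC)
print(g[110:126,248:278])
im=cv2.imread('pics/w1.png').astype(int); w=im[140:185,235:290]
B=np.clip(cv2.resize(w.astype(np.uint8),(230,190),interpolation=cv2.INTER_CUBIC),0,255)
o=np.zeros((560,800,3),np.uint8);o[:,:560]=A;o[:190,560:790]=B;cv2.imwrite('pics/c3.png',o)
E
```

```text
grey line [187 156 102  57  47  49  48  62 107 158 188 178 155 167 189 198 196 193
 189 186 185 184 185 183 184 183 183 182 182 182 180 181 180 174 153 138
 155 164 141  97  62  48  48  49  45  53  86 137 176 186]
bore [262.04653931 117.37449646] [43.04379272 44.5308342 ] [0.56762306 0.17350373 0.132     ]
lid [261.5397644  116.57848358] [31.72152328 32.68138885] [0.56916641 0.17260335 0.062     ]
[[118 165 190 194 192 194 200 204 205 204 204 205 204 204 203 204 203 204
  204 203 204 203 200 192 182 176 157 121  83  57]
 [138 179 189 187 189 190 192 197 199 202 204 204 203 204 203 202 204 204
  204 203 203 204 201 197 188 180 165 136 101  67]
 [160 187 182 169 171 173 178 184 186 189 194 195 198 200 200 201 203 202
  202 202 202 203 204 201 189 179 172 154 116  76]
 [176 190 171 149 162 174 179 180 176 174 177 181 188 192 192 197 197 194
  191 193 195 196 200 199 190 183 179 166 131  87]
 [185 186 155 137 158 180 185 183 179 178 178 181 184 186 186 187 187 182
  176 178 178 178 185 190 184 178 177 168 142  95]
 [185 179 148 148 175 189 190 187 184 184 184 184 185 185 184 185 184 180

[... 601 characters left out ...]
177 174 178 178 176 177
  178 174 173 177 174 153 128 138 164 163 130  86]
 [171 190 190 191 199 204 204 203 202 200 197 195 193 189 185 180 175 175
  178 171 166 172 166 144 130 153 172 157 116  74]
 [155 185 192 193 199 204 205 205 205 204 205 204 204 201 199 195 193 192
  193 187 178 179 172 157 155 168 168 141  99  64]
 [135 175 192 194 197 202 206 206 205 206 206 204 205 206 206 204 204 202
  201 199 196 193 189 183 180 177 159 117  76  56]
 [112 156 183 193 194 200 204 205 204 204 206 205 205 205 205 205 204 202
  203 202 201 198 192 189 187 176 144  97  61  50]
 [ 86 126 165 189 197 199 202 204 204 205 205 205 206 205 205 205 204 202
  202 202 198 192 183 181 179 160 123  80  54  50]]
```

View pics/c3.png

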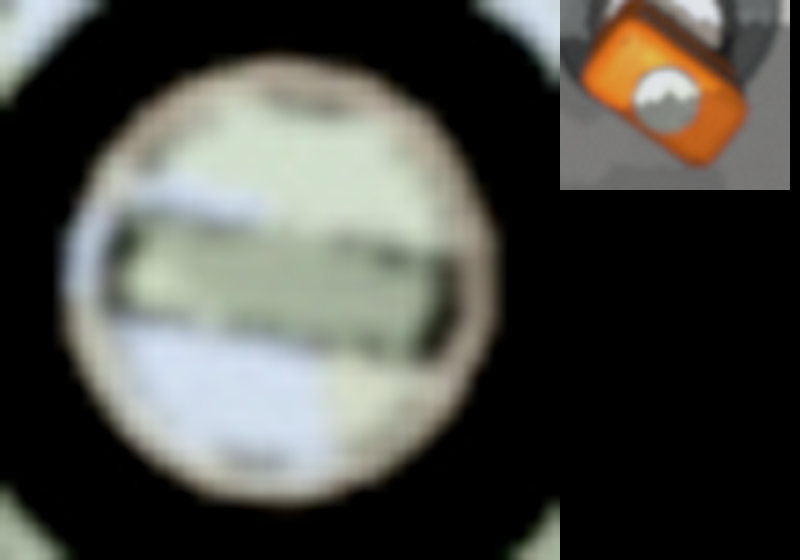

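The slot is clear: about 8.5° down to the right in the w2 image, with the lid centre at about (261.6,116.7). Next I'll view the grip from two opposite yaws so the hand-eye bias cancels.

```bash
cat >> m.py <<'E'
def grip(c,im,near,show=None):
    S=4; I=cv2.resize(im,None,fx=S,fy=S,interpolation=2).astype(int)  # RGB
    r,g,b=I[...,0],I[...,1],I[...,2]
    k=cv2.convexHull(big((r-b>90)&(r>130),tuple(float(v*S) for v in near)))
    P=np.array([onz(c,*((p+.5)/S-.5),.162)[:2] for p in k[:,0,:]])*1e3
    (cx,cy),(w,h),a=cv2.minAreaRect(P.astype(np.float32))
    if w<h: a+=90
    return np.array([cx,cy])/1e3,(w,h),np.deg2rad(a)
E
python3 - <<'E'
from m import *
c=L('pot');lid=onz(c,261.6,116.7,.062);r=np.deg2rad(8.5)
a,b=[onz(c,261.6+s*11*np.cos(r),116.7+s*11*np.sin(r),.062) for s in(-1,1)]
print('lid',lid,'slot',np.arctan2(*(b-a)[[1,0]]),np.linalg.norm(b-a))
im=cv2.imread('pics/w2.png')
c=L('jig');print('jig',onz(c,248,165.8,.03))
g0=[.424,.341,.162]
for y,n in((.19,'g1'),(.19-np.pi,'g2')):
    c,im=look(g0,y,.21,.01,n+'.png'); np.savez(n+'.npz',K=c[0],R=c[1],t=c[2])
    print(y,proj(c,g0),grip(c,im,proj(c,g0)))
print(telemetry.get_state()['clock'])
A=[cv2.resize(cv2.imread(f'pics/{n}.png')[70:150,210:310],(400,320),interpolation=2) for n in('g1','g2')]
cv2.imwrite('pics/c4.png',np.hstack(A))
E
```

```text
lid [0.56930227 0.17254404 0.062     ] slot 0.5373180599660536 0.024709206759590832
jig [ 0.44312762 -0.11525894  0.03      ]
0.19 [256.01080533 118.52654816] (array([0.42474072, 0.34278262]), (30.47631072998047, 17.666393280029297), np.float64(0.041732707999815224))
-2.951592653589793 [257.86563432 120.85811671] (array([0.4238468 , 0.34272562]), (30.834583282470703, 17.17993927001953), np.float64(0.02686283570124931))
11.0
```

View pics/c4.png

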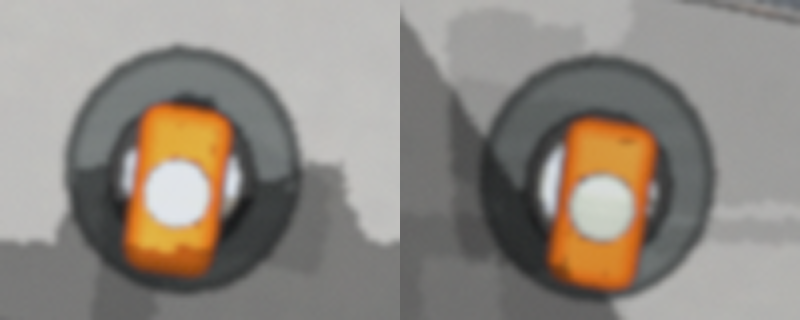

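Both views put the grip at (0.4243, 0.3427) with its axis near 0.04 rad. The bias is about 0.5 mm. Grasping now, then approaching the lid.

```bash
python3 - <<'E'
from h import *
D=np.pi
def st(m):
    s=telemetry.get_state();print(m,np.round(s['tool_pos'],4),np.round(s['tool_rot'],3),'F',np.round(s['ft_force'],2),'op',round(s['opening'],4),'g',round(s['grasp_force'],1),'t',round(s['clock'],1))
G=[.4243,.3427]
robot.movep(G+[.2],[D,0,.04])
print(robot.movel(G+[.122],v=.12,threshold=8)); close(40); robot.hold(.2); st('grasp')
robot.movel(G+[.275],v=.2); st('lift')
P=[.5696,.1722]
robot.movep(P+[.275],[D,0,.537]); robot.hold(.2); st('above')
print(robot.movel(P+[.178],v=.08,threshold=3)); robot.hold(.2); st('near')
E
```

```text
False
grasp [0.4243 0.3427 0.1219] [3.141 0.    0.04 ] F [ 0.23 -1.08 -1.21] op 0.0182 g 40.0 t 15.3
lift [0.4236 0.3426 0.2741] [3.141e+00 1.000e-03 4.000e-02] F [-0.94  0.11 -1.26] op 0.0179 g 40.0 t 16.2
above [0.5688 0.1741 0.2745] [-3.141e+00  1.000e-03  5.390e-01] F [ 0.14  1.   -1.08] op 0.0179 g 40.0 t 17.3
False
near [0.5697 0.1723 0.1783] [-3.142e+00 -1.000e-03  5.370e-01] F [-0.15  0.42 -1.22] op 0.0174 g 40.0 t 18.8
```

```bash
cat >> h.py <<'E'
def st(m):
    s=telemetry.get_state();print(m,np.round(s['tool_pos'],4),np.round(s['tool_rot'],3),'F',np.round(s['ft_force'],2),'T',np.round(s['ft_torque'],2),'op',round(s['opening'],4),'t',round(s['clock'],1),flush=True)
E
python3 - <<'E'
from h import *
P=[.5696,.1722]
print(robot.movel(P+[.153],v=.015,threshold=2.0)); st('down')
E
```

```text
False
down [0.5696 0.1722 0.1531] [-3.142 -0.     0.537] F [-0.61  0.62 -1.4 ] T [-0.04  0.14  0.02] op 0.0177 t 20.7
```

The bar dropped straight in with no contact force. Now I'll lock, lift and check the weight.

```bash
python3 - <<'E'
from h import *
P=[.5696,.1722]
Y=.537
for k in(.26,.52,.785,1.05,1.31,1.571):
    robot.movel(P+[.153],v=.05,rotation=[np.pi,0,Y+k]) 
st('locked')
robot.movel(P+[.175],v=.03); robot.hold(.3); st('up')
E
```

```text
locked [0.5696 0.1721 0.153 ] [-3.142 -0.     2.102] F [-0.51 -0.79 -1.63] T [-0.04  0.01  0.03] op 0.0178 t 23.1
up [0.5695 0.1722 0.1749] [-3.141 -0.     2.108] F [-0.76  0.61 -4.14] T [ 0.16  0.13 -0.02] op 0.0174 t 24.3
```

Weight rose by about 2.8 N, so the capsule is on. Before placing it I'll refine the socket centre offline from w3.

```bash
python3 - <<'E'
from m import *
c=L('jig'); g=cv2.cvtColor(cv2.imread('pics/w3.png'),6).astype(float)
g=cv2.GaussianBlur(g,(0,0),.7)
# dark rim line: maximise mean darkness contrast over projected circles of d 37 mm at z=.030
th=np.linspace(0,2*np.pi,120,endpoint=False)
def ring(x,y,r,z):
    q=np.array([proj(c,[x+r*np.cos(t),y+r*np.sin(t),z]) for t in th],np.float32)
    return cv2.remap(g.astype(np.float32),q[:,:1],q[:,1:],1).mean()
b=[]
for x in np.arange(.4385,.4486,.0005):
  for y in np.arange(-.1205,-.1104,.0005):
    b.append((ring(x,y,.0185,.03)-.5*ring(x,y,.0155,.03)-.5*ring(x,y,.0215,.03),x,y))
b.sort();print(b[:6]); print(onz(c,248,165.6,.03))
E
```

```text
[(np.float32(-23.24665), np.float64(0.442), np.float64(-0.11449999999999999)), (np.float32(-23.037231), np.float64(0.4425), np.float64(-0.11449999999999999)), (np.float32(-22.634087), np.float64(0.442), np.float64(-0.11399999999999999)), (np.float32(-22.39872), np.float64(0.4425), np.float64(-0.11399999999999999)), (np.float32(-22.16465), np.float64(0.442), np.float64(-0.11499999999999999)), (np.float32(-22.049255), np.float64(0.4415), np.float64(-0.11449999999999999))]
[ 0.44299125 -0.1150866   0.03      ]
```

```bash
python3 - <<'E'
from h import *
P=[.5696,.1722];J=[.4425,-.1147]
robot.movel(P+[.305],v=.12); 
robot.movel(J+[.305],v=.15); robot.hold(.3); st('over')
robot.movel(J+[.185],v=.1); robot.hold(.5); st('near')
save(optics.read_camera('side'),'s1.png');save(optics.read_camera('scene'),'s2.png')
a=cv2.imread('pics/s1.png')[110:210,240:330];b=cv2.imread('pics/s2.png')[190:320,210:327]
cv2.imwrite('pics/c5.png',np.hstack([cv2.resize(a,(400,444),interpolation=2),cv2.resize(b,(400,444),interpolation=2)]))
E
```

```text
over [ 0.4426 -0.1146  0.305 ] [-3.141 -0.     2.108] F [ 0.18  0.9  -4.09] T [-0.03 -0.    0.02] op 0.0177 t 28.1
near [ 0.4425 -0.1147  0.1851] [3.141 0.    2.108] F [-0.04  0.2  -4.1 ] T [-0.06  0.04  0.02] op 0.0175 t 29.9
```

View pics/c5.png

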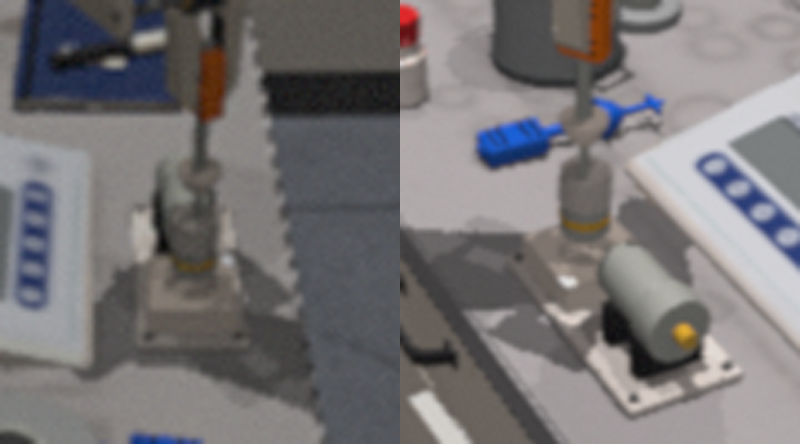

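The capsule hangs centred over the white socket, which is good. But the blue look-alike is now lying on the bench at about scene (237–280, 220–235), where it was standing before. I need to know when that happened before going on, so I'll check the saved pictures.

```bash
python3 - <<'E'
from m import *
d=cam('side');s=cam('scene')
print('base0',onz(d,229,201,0),onz(s,292,221,0),'top0 z?',[onz(s,292,174,z).round(3) for z in(.13,.15,.17)])
for f in('a0','b0','w1','w2','w3','g1','g2','s1','s2'):
    im=cv2.imread(f'pics/{f}.png').astype(int);m=(im[...,0]-im[...,2]>70)&(im[...,0]>110)
    n,l,stt,ce=cv2.connectedComponentsWithStats(m.astype(np.uint8))
    print(f,[(list(stt[i]),ce[i].round().tolist()) for i in range(1,n) if stt[i][4]>25])
A=[cv2.imread(f'pics/{f}.png') for f in('w1','w2','w3')]
b=cv2.imread('pics/s2.png')[140:300,190:390]
A=[cv2.resize(a,(400,300)) for a in A]+[cv2.resize(b,(400,300),interpolation=2)]
cv2.imwrite('pics/c6.png',np.vstack([np.hstack(A[:2]),np.hstack(A[2:])]))
E
```

```text
base0 [ 0.61470791 -0.01523301  0.        ] [0.61850324 0.0529782  0.        ] top0 z? [array([0.627, 0.075, 0.13 ]), array([0.604, 0.039, 0.15 ]), array([0.582, 0.002, 0.17 ])]
a0 [([np.int32(287), np.int32(172), np.int32(12), np.int32(7), np.int32(48)], [293.0, 175.0])]
b0 [([np.int32(135), np.int32(48), np.int32(30), np.int32(17), np.int32(193)], [150.0, 57.0]), ([np.int32(66), np.int32(125), np.int32(13), np.int32(6), np.int32(51)], [72.0, 127.0]), ([np.int32(76), np.int32(154), np.int32(15), np.int32(7), np.int32(80)], [83.0, 157.0]), ([np.int32(226), np.int32(171), np.int32(6), np.int32(7), np.int32(34)], [228.0, 174.0])]
w1 [([np.int32(188), np.int32(315), np.int32(31), np.int32(30), np.int32(256)], [203.0, 327.0])]
w2 [([np.int32(125), np.int32(121), np.int32(14), np.int32(16), np.int32(61)], [132.0, 128.0]), ([np.int32(129), np.int32(125), np.int32(14), np.int32(17), np.int32(70)], [135.0, 133.0]), ([np.int32(134), np.int32(133), np.int32(28), np.int32(27), np.int32(278)], [146.0, 147.0]), ([np.int32(159), np.int32(152), np.int32(43), np.int32(39), np.int32(376)], [182.0, 17
[... 420 characters left out ...]
nt32(28), np.int32(74), np.int32(1246)], [30.0, 113.0]), ([np.int32(14), np.int32(157), np.int32(23), np.int32(37), np.int32(328)], [25.0, 171.0])]
s1 [([np.int32(135), np.int32(48), np.int32(30), np.int32(17), np.int32(211)], [150.0, 57.0]), ([np.int32(66), np.int32(125), np.int32(13), np.int32(6), np.int32(57)], [72.0, 127.0]), ([np.int32(76), np.int32(153), np.int32(15), np.int32(9), np.int32(83)], [83.0, 157.0]), ([np.int32(263), np.int32(208), np.int32(23), np.int32(8), np.int32(123)], [276.0, 212.0])]
s2 [([np.int32(267), np.int32(218), np.int32(20), np.int32(8), np.int32(57)], [276.0, 221.0]), ([np.int32(233), np.int32(225), np.int32(24), np.int32(11), np.int32(167)], [243.0, 230.0])]
```

View pics/c6.png

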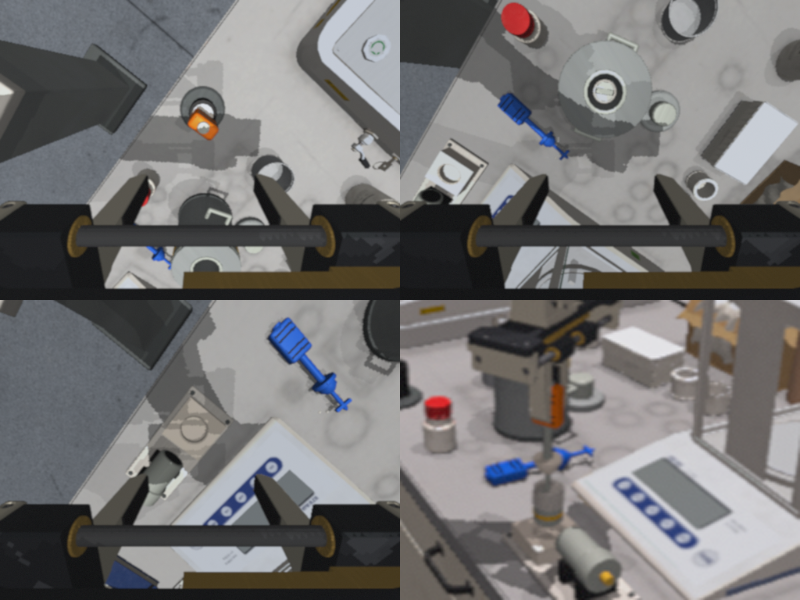

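The blue picker was already lying down in w2, before any low motion. Until then the gripper had stayed at z ≥ 0.2, above its height of about 0.15, so it most likely tipped by itself. It stood free on its point. I'll leave it alone as asked and lower the capsule.

```bash
python3 - <<'E'
from h import *
J=[.4425,-.1147]
print(robot.movel(J+[.156],v=.02,threshold=1.6)); st('touch')
E
```

```text
True
touch [ 0.4421 -0.1146  0.1589] [-3.141e+00 -1.000e-03  2.108e+00] F [ 1.04  0.11 -1.43] T [-0.12 -0.17 -0.02] op 0.0177 t 31.2
```

Touchdown at TCP z 0.159 against 0.160 expected, so it is home in the socket. Now unlock.

```bash
python3 - <<'E'
from h import *
J=[.4425,-.1147]
print(robot.movel(J+[.1555],v=.02,threshold=3)); st('free')
for y in(1.85,1.58,1.32,1.06,.8,.537):
    robot.movel(J+[.1555],v=.05,rotation=[np.pi,0,y])
robot.hold(.2); st('unlocked')
print(robot.movel(J+[.175],v=.02,threshold=1.3)); st('up')
E
```

```text
False
free [ 0.4424 -0.1147  0.1553] [-3.140e+00 -1.000e-03  2.108e+00] F [-1.06  0.15 -1.46] T [-0.11  0.01  0.02] op 0.0179 t 31.5
unlocked [ 0.4425 -0.1147  0.1556] [-3.141 -0.     0.54 ] F [-0.82 -0.01 -0.3 ] T [-0.02  0.15 -0.05] op 0.0178 t 34.2
False
up [ 0.4425 -0.1147  0.1749] [-3.142  0.     0.537] F [-0.34  0.05 -1.74] T [-0.01  0.11  0.  ] op 0.0179 t 35.3
```

Free. Now I'll return the picker to the stand.

```bash
python3 - <<'E'
from h import *
J=[.4425,-.1147];G=[.4243,.3427];D=np.pi
robot.movel(J+[.28],v=.12)
robot.movep([.50,.15,.28],[D,0,.3])
robot.movep(G+[.28],[D,0,.04]); robot.hold(.4); st('over')
robot.movel(G+[.18],v=.1); robot.hold(.2)
print(robot.movel(G+[.119],v=.03,threshold=2.5)); st('down')
E
```

```text
over [0.4247 0.3421 0.2801] [-3.141 -0.     0.039] F [-0.76  0.25 -0.73] T [-0.02  0.12  0.02] op 0.0174 t 38.6
True
down [0.4244 0.3427 0.1219] [-3.141  0.     0.04 ] F [-1.31  0.74  6.77] T [-0.11  0.41 -0.02] op 0.0179 t 41.7
```

Contact came at exactly the original height. Release, back off and check.

```bash
python3 - <<'E'
from h import *
G=[.4243,.3427]
open_gripper(); robot.hold(.3); st('open')
robot.movel(G+[.26],v=.15); robot.movep([.35,.55,.33],[np.pi,0,.9]); robot.hold(.5); st('away')
a=optics.read_camera('scene');b=optics.read_camera('side');save(a,'e1.png');save(b,'e2.png')
A=cv2.resize(a[120:320,150:330],(540,600),interpolation=2);B=cv2.resize(b[140:340,220:330],(260,473),interpolation=2)
o=np.zeros((600,800,3),np.uint8);o[:,:540]=A;o[:473,540:]=B;save(o,'c7.png')
for c,l in(('scene','bottle'),('scene','cup'),('side','bottle'),('side','cup')):
    for d in optics.boxes_of(c,l)[:1]: print(c,l,np.round(np.array(d['box'])*[512,384,512,384]))
E
```

```text
open [0.4237 0.3425 0.1212] [3.141e+00 1.000e-03 4.000e-02] F [-0.68  0.1   0.2 ] T [ 0.01  0.11 -0.03] op 0.0929 t 43.3
away [0.3501 0.5498 0.33  ] [-3.142  0.     0.9  ] F [-0.68  0.27  0.22] T [-0.01  0.08  0.01] op 0.0931 t 45.8
scene bottle [202. 191. 218. 222.]
scene cup [228. 168. 238. 183.]
side cup [215. 275. 241. 312.]
```

View pics/c7.png

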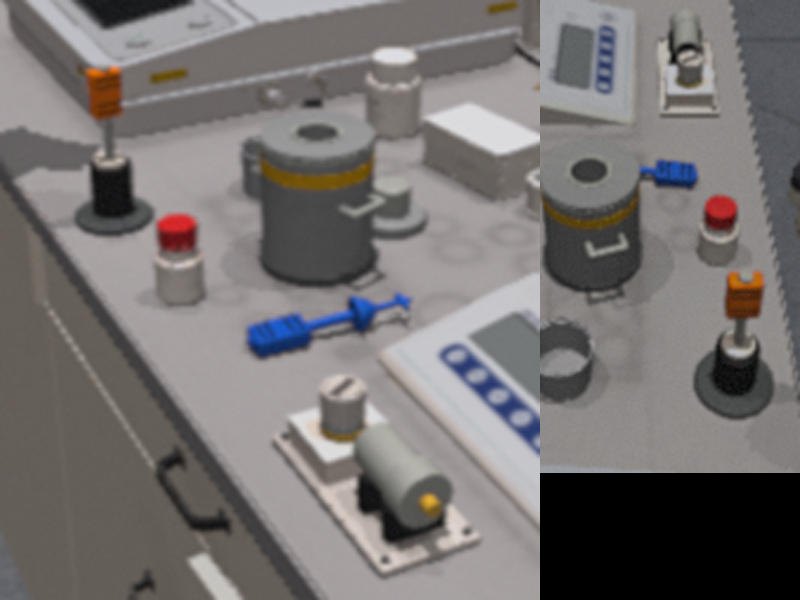

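The capsule stands upright in the white socket (crop (343,405)), and the orange picker is upright and fully down in its stand (crop (110,140)). The bottle and cup have not moved.

```bash
python3 -c "
from h import *
print(close_job())"
```

```text
the job is handed in; nothing more can be done
None
```

The capsule is upright and home in the jig socket, the picker is unlocked and fully down in its stand, the bottle and cup are where they stood, and the job is handed in (about 46 s used); the blue look-alike fell over early on, most likely by itself since no low motion had come near it, and I left it lying.

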